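Put the stapler in the stationery tray and slide the tray home under the desk shelf

ROBOT

A 7-joint arm with a two-finger parallel gripper is mounted at the origin on the work surface. World frame = base frame: x ahead of the robot, y to its left, z up, the work surface at z = 0. Lengths are in m, angles in rad, forces in N, time in s.
With the tool pointing down it reaches from about 0.425 to 0.875 m from the base axis. Payload 4.7 kg.
Tool frame: the origin (TCP) lies between the finger pads; the fingertips stand 14 mm ahead of it and the grasp point (between the pads) lies 5 mm behind it; z points along the fingers, y is the line along which they close (so a half turn about z gives the same grasp; the last joint's range is limited). The gripper opens to 87 mm and grips with 3 to 60 N. Pads are 19 mm wide; open, the fingers measure 117 mm over their backs; the gripper's body (75 mm by 190 mm) begins 51 mm behind the grasp point.
Start: joints at [0.014, 0.321, -0.07, 1.45, 0.023, 1.371, -0.057], TCP at [0.65, -0, 0.237] pointing down, gripper open.
Joint ranges: [-2.86, 2.86], [-0.3, 2.09], [-1.38, 1.24], [0.06, 2.45], [-1.56, 4.7], [0.09, 2.05], [-2.69, 2.69]. Speed limits (rad/s): [2.57, 2.57, 3.14, 3.14, 3.14, 3.14, 3.14].

INTERFACE

Orientations are given as a rotation vector (axis times angle).
In Python, from bench import get_state, get_image, camera_params, close_job gives the robot as it stands. The module is installed in compiled form; this text tells all that it offers.
- The arm moves only by the tool arm_command, never from a script. Its argument "motion" is a list of rows, each a list of 5 numbers: the finger opening in mm, from 0 to 87, then the shift along the tool's x, y, z in mm, then the turn about the tool's z in degrees. In form: [[gripper, x, y, z, spin], ...]. A call has 1 to 5 rows; each row is the pose to reach, as a shift and turn from the pose commanded when the call began, along the tool's axes at that moment; what a row does not reach only later rows make up. A row lasts 1/12 s, in which the tool goes at most 41.7 mm and 7.16 degrees, less where a joint would pass 70% of its speed; a pose out of reach is approached as far as the arm can. A call with a gripper value outside its range is refused whole. The fingers move at their own pace and stop on an object; "newtons" is the grip in N (left out, the last holds). Time passes only in rows, so rows that repeat a pose let the fingers close. It gives the time, the measured TCP pose, the force, the opening and the grip force at its end, in the units of the state.
- get_state(): the state, without advancing time (a new reading comes with each control period).
- get_image(name): name is "scene" or "side" or "wrist"; returns (picture, depth): 384x512x3 uint8, red, green, blue; 384x512 float32, m along the optical axis (not along the pixel's ray), 0 where there is no reading.
- camera_params(name): a dict with "intrinsics" (3x3 intrinsics, pixels), "D" ([k1, k2, p1, p2, k3] as OpenCV has them; the pictures are not rectified), "extrinsics" (4x4, takes a point from camera to world coordinates). Camera axes: x right, y down, z forward; pixel columns grow to the right and rows downward; lengths in m; the calibration is good to about 2 mm. A picture is of the moment at which its call begins: read the wrist's pose just before it. camera_params takes no time and is no camera call; for the wrist camera it gives the pose at the moment of the call.
- close_job(): hands the job in; it is judged then, once.
The state is a dict: "time": time; "joint_positions": joint angles; "qd": joint speeds; "joint_torque": joint torques, N m; "position": TCP position; "tool_rot": TCP orientation; "ft_force": force on the tool from outside, world axes, zero at the start; "torque": the same for the moment, N m; "grip_width": opening from 0.0 (shut) to 1.0 (fully open); "grip_force": force on a finger pad.
Only numpy, scipy, OpenCV 4.12 (cv2) and the standard library are available. Lean on these libraries where they do the work, as an engineer would, in place of code of your own. Each camera call takes 0.05 s, during which the arm holds its last target. There are 200 camera calls.

TASK

Gently set the stapler down upright in the big empty compartment of the wooden stationery tray, leaving the pen where it lies, then slide the tray, pull towards you, into the middle bay under the desk shelf without tray or stapler striking the shelf board. Push it on until it goes through the catch and stays held home against the rubber buffer at the back; you cannot see them, so feel for them, and neither jam the tray nor ram it. Let go, and leave everything else on the desk and shelf as it is.

Things in the scene. Friction and masses are not known exactly. Their poses are not given: they have to be found in the camera images.
- riser: Mahogany desk shelf, fixed. Origin: desk level, middle of the mouth of its middle bay (front of the bay's sides); x points straight into the bay, z up. The bay is 163 mm wide between two upright sides 16 mm thick with round front edges (8 mm radius); the tray slides on the desk between them. Shelf 440 mm wide, 231 mm deep, top 72 mm above the desk. The side bays hold books and a box.
- board: Top board of the desk shelf, 221 x 440 x 20 mm, underside 52 mm above the desk; centred over the middle bay, front edge 10 mm behind the front of the sides. Origin above the shelf's origin at the underside's height; same axes. Catch and buffer under it are fitted up to 44 mm deeper on one desk than another, unseen: with the tray home its front face stands 13 to 61 mm out in front of the mouth.
- tray: Loose wooden tray on the desk, about 0.28 kg, 150 mm long (x), 160 wide (y), walls 34 high and 5 thick, floor 5 thick. Origin: centre of its underside; +x to its back (strike), -x to its front (brass pull); z up. A divider 29 mm high, 4 thick, at y = +28 mm parts the pen compartment (+y side) from the big empty one (y -75 to +26 mm, 140 mm long). Takes 2 to 4 N to slide on the desk.
- tray_pull (a point): Grip point in the tray's brass pull: a block 40 mm long (x), 14 mm wide (y) and 22 mm high (16 to 38 mm above the desk) that stands out from the middle of the front wall; the point is 26 mm in front of the wall and 30 mm above the tray's underside; axes as the tray's. Grip it from above across its 14 mm (fingers to either side along y).
- tray_space (a point): Centre of the floor of the big empty compartment of the tray, 5 mm above the tray's underside; axes as the tray's.
- tray_strike (a point): Tip of the brass spear strike behind the tray's back wall (31 mm behind it, 17 mm above the desk); axes as the tray's. It snaps between the two sprung rollers of a catch on the bay's centre line, hidden under the board: about 4 N more than sliding to get through, over 14 mm of travel; then the catch draws the tray 5 mm on by itself to a rubber buffer that yields 8 N per mm for 3 mm, then is solid.
- stapler: Small red and black stapler, about 0.16 kg, standing on its base on the desk; 110 mm long (x), base 32 mm wide, red cover 28 mm wide (z 23 to 42 mm), 42 mm high. Origin at the centre of its underside, x along its length, z up. In the tray it lies along the tray's length, either way round.
- stapler_grip (a point): Grip point of the stapler: middle of the red cover, 32 mm above its underside, 28 mm wide across y; axes as the stapler's.
- pen: Blue pen, 105 mm long, 10 mm thick, lying along the tray in its narrow compartment; origin at its middle, x along it. It stays there and rides along.
- tape_dispenser: Black tape dispenser, 85 x 36 x 61 mm, on the desk; origin at the centre of its underside. Not to be disturbed.
- mug: White mug, 80 mm across, 92 mm high, on the desk; origin at the centre of its underside. Not to be disturbed.
- calculator: Black pocket calculator, 150 x 80 x 12 mm, on the desk; origin at the centre of its underside. Not to be disturbed.
- notebook: Leather-bound pocket notebook, 148 x 105 x 18 mm, on the desk; origin at the centre of its underside. Not to be disturbed.
- paperweight: Green glass paperweight, 66 mm across, 46 mm high, on the desk shelf's board; origin at the centre of its underside. Not to be disturbed.
- clock: Wooden clock, 40 x 110 x 86 mm, standing on the desk shelf's board; origin at the centre of its underside. Not to be disturbed.

How it is judged:
By the outcome, as a careful person would: the job done as asked, in the order asked, and still so for the second after the job is handed in, with the robot touching nothing.
It also fails if it takes over 64 s, if anything falls off the work surface, if the arm or the gripper's body presses on something with over 40 N, if the wrist force passes 120 N, or if a joint passes its speed limit or range.

## Working session

There is one attempt and no reset: what is moved stays moved. The work goes in short steps, Python scripts to look and compute and a tool call to move; the robot and the scene stay as the last step left them, time stands still between calls to the robot, and variables do not carry over. Pictures are saved under pics/ and viewed, at most 10 in all, crops included, and the job is handed in when it is done.

Besides the shell and the picture viewer there is one more tool, called after "Call:" by a JSON object that holds its "name" and its "arguments", one argument or row to a line. arm_command: Moves the arm, as the interface text tells. Its arguments: {"type":"object","properties":{"motion":{"type":"array"},"newtons":{"type":"number"}},"required":["motion"]}

```bash
mkdir -p pics
cat > h.py <<'E'
import numpy as np, cv2
from bench import *
def snap(n):
    p=camera_params(n); im,d=get_image(n); return im,d,p
def save(im,f): cv2.imwrite('pics/'+f,cv2.cvtColor(im,cv2.COLOR_RGB2BGR))
def ray(p,uv):
    K=np.array(p['intrinsics']);D=np.array(p['D']);T=np.array(p['extrinsics'])
    q=cv2.undistortPoints(np.array(uv,float).reshape(-1,1,2),K,D)[:,0]
    r=np.c_[q,np.ones(len(q))]@T[:3,:3].T
    return T[:3,3],r
def onplane(p,uv,z):
    o,r=ray(p,uv); return o+r*((z-o[2])/r[:,2])[:,None]
def cloud(p,d):
    v,u=np.mgrid[:d.shape[0],:d.shape[1]]
    o,r=ray(p,np.c_[u.ravel(),v.ravel()])
    P=o+r*d.reshape(-1,1); return P.reshape(*d.shape,3)
E
python3 - <<'E'
from h import *
s=get_state();print(s['position'],s['tool_rot'],s['time'])
a=[]
for n in ['scene','side','wrist']:
    im,d,p=snap(n); np.savez('/tmp/'+n,im=im,d=d,**{k:np.array(v) for k,v in p.items()})
    save(im,n+'0.png'); print(n,np.array(p['extrinsics']).round(3).tolist(),np.array(p['intrinsics'])[0,0],(d>0).mean())
E
```

```text
[ 6.49471276e-01 -8.83501662e-05  2.35430615e-01] [-2.22057165 -2.22047053  0.00228135] 0.0
scene [[0.694, 0.617, -0.37, 1.191], [0.72, -0.603, 0.345, -0.54], [-0.01, -0.506, -0.862, 1.372], [0.0, 0.0, 0.0, 1.0]] 384.38894597280813 0.9961344401041666
side [[-0.936, -0.262, 0.234, 0.278], [-0.351, 0.693, -0.629, 0.876], [0.003, -0.671, -0.741, 1.163], [0.0, 0.0, 0.0, 1.0]] 418.05310391158923 0.9957427978515625
wrist [[1.0, 0.0, -0.003, 0.65], [-0.001, -0.967, -0.254, 0.069], [-0.003, 0.254, -0.967, 0.384], [0.0, 0.0, 0.0, 1.0]] 296.42546280653056 0.9805806477864584
```

View pics/scene0.png

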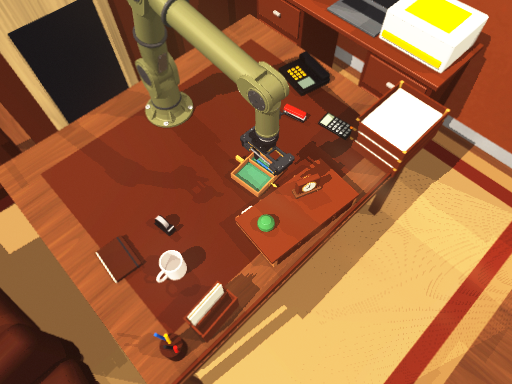

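View pics/wrist0.png

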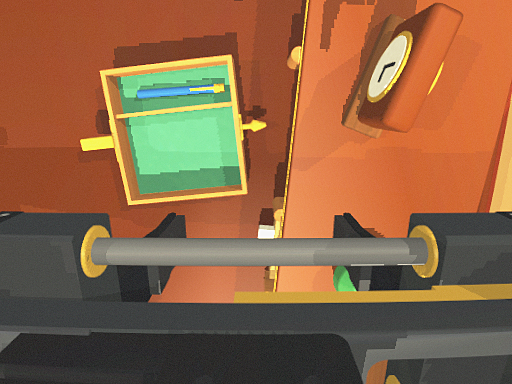

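The scene view shows the tray at px (255,174) in front of the shelf and the red stapler at (294,112). The wrist view shows the tray at (175,130) with its pull to the left and strike at (265,126), and the bay sides' round fronts near (295,57) and (279,215).

```bash
cat > m.py <<'E'
from h import *
def rect(P):
    (c,s,a)=cv2.minAreaRect((P[:,:2]*1000).astype(np.float32)); return np.round(c,1),np.round(s,1),round(a,2)
L=lambda n:(lambda z:(z['im'],z['d'],z))(np.load('/tmp/%s.npz'%n))
if __name__=='__main__':
    im,d,p=L('wrist'); P=cloud(p,d); Z=P[...,2]
    print('desk z',np.median(Z[20:50,20:90]),'board',np.median(Z[50:200,320:340]))
    h,s,v=cv2.split(cv2.cvtColor(im,cv2.COLOR_RGB2HSV))
    m=(Z>.026)&(Z<.040); m[205:]=0
    n,lab,st,_=cv2.connectedComponentsWithStats(m.astype(np.uint8))
    for i in range(1,n):
        if st[i,4]>60: print(st[i],rect(P[lab==i]),np.median(Z[lab==i]))
    # board front edge: first col with Z>.062 in each row
    E=[]
    for r in range(5,215,5):
        c=np.argmax((Z[r]>.066)&(Z[r]<.08)&(np.arange(512)>230)); E.append(P[r,c])
    E=np.array(E); print(E[::6].round(4).tolist()); 
    vx=cv2.fitLine((E[:,:2]*1000).astype(np.float32),cv2.DIST_HUBER,0,.01,.01).ravel(); print('edge',vx,np.degrees(np.arctan2(vx[0],vx[1])))
    for n in ['scene','side']:
        im,d,p=L(n); P=cloud(p,d); Z=P[...,2]; h,s,v=cv2.split(cv2.cvtColor(im,cv2.COLOR_RGB2HSV))
        m=((h<6)|(h>174))&(s>200)&(v>150)&(P[...,0]<.9)&(Z>.015)&(Z<.06)
        k,lab,st,_=cv2.connectedComponentsWithStats(m.astype(np.uint8))
        for i in range(1,k):
            if st[i,4]>40: print(n,st[i],rect(P[lab==i]),np.median(Z[lab==i]))
    im,d,p=L('wrist'); cv2.imwrite('pics/wc.png',cv2.resize(im[30:230,60:330,::-1],None,fx=2.9,fy=2.9,interpolation=cv2.INTER_CUBIC))
E
python3 m.py
```

```text
desk z 0.0014766739197678291 board 0.07258237674043697
[  80   55  168  150 3915] (array([532.5,  38.9]), array([191.7, 160.4]), 5.65) 0.034374682980925164
[479 128  22  77 338] (array([9.385e+02, 8.000e-01]), array([97.1, 10.4]), 87.67) 0.030334031956924884
[[0.6963, 0.1675, 0.067], [0.6933, 0.1403, 0.0667], [0.6907, 0.1116, 0.0699], [0.6878, 0.0828, 0.0672], [0.6851, 0.0526, 0.0706], [0.6832, 0.0205, 0.0665], [0.6804, -0.0118, 0.0707]]
edge [8.5671969e-02 9.9632341e-01 6.8705255e+02 6.7469627e+01] 4.9146667
scene [284 104  22  14 124] (array([439.8, 385.4]), array([105. ,  31.6]), 10.92) 0.0398715776872034
side [238 324  36   7  75] (array([435.2, 397.8]), array([97.9,  9.3]), 15.47) 0.04032925109661023
```

View pics/wc.png

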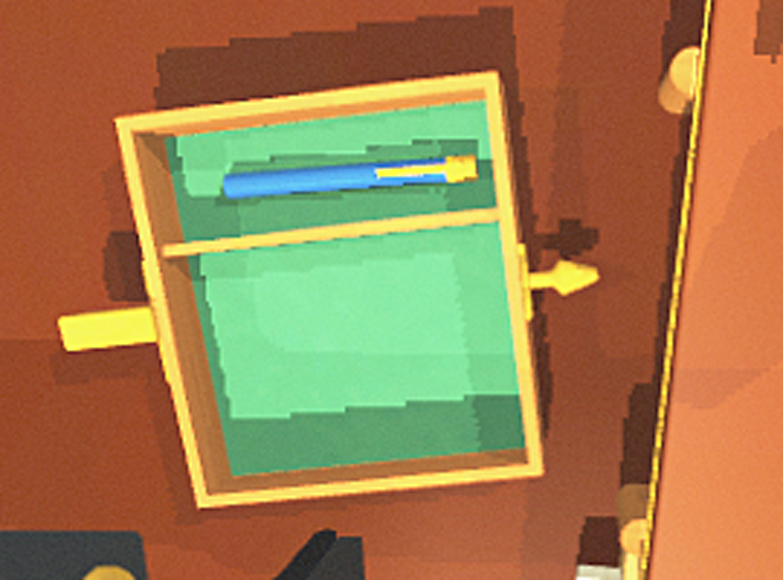

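View pics/side0.png

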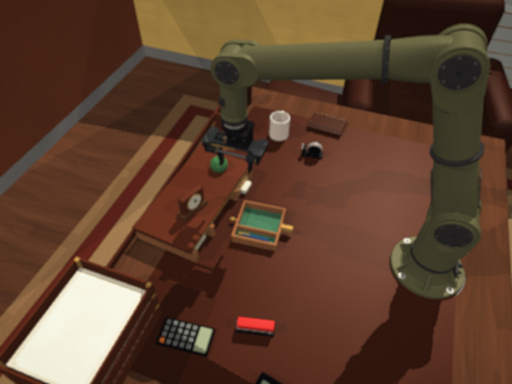

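The crop shows the tray yawed about +6°, with the pull at crop px (105,328), the strike at (598,276) and post fronts at (685,75) and (635,535). The side view shows the stapler at (255,326), clear of its neighbours. Next I move to look at the stapler.

Call:
{"name": "arm_command", "arguments": {
  "motion": [
    [87,38,-29,0,7],
    [87,76,-57,0,14],
    [87,114,-86,0,21],
    [87,152,-114,0,28],
    [87,190,-143,0,35]
  ]
}}

```text
time: 0.57
position: [0.5258, 0.1646, 0.2363]
tool_rot: [-2.784, -1.455, 0.0]
ft_force: [1.0, 0.7, 0.1]
grip_width: 1.001
grip_force: 0.0
```

```bash
cat >> h.py <<'E'
from scipy.spatial.transform import Rotation as Ro
def rel(x,y,z,yaw):
    s=get_state(); R=Ro.from_rotvec(s['tool_rot']).as_matrix()
    p=np.array(s['position'])*1000; cy=np.degrees(np.arctan2(R[1,0],R[0,0]))
    d=R.T@(np.array([x,y,z])-p); sp=(cy-yaw+180)%360-180
    print('t',round(s['time'],2),'pos',p.round(1),'yaw',cy.round(2),'tilt',R[:,2].round(3),'->',d.round(1),'spin',round(sp,2),'F',np.round(s['ft_force'],2),'w',round(s['grip_width']*87,1))
E
python3 -c "
from h import *
rel(371,372,237,11)"
```

```text
t 0.57 pos [525.8 164.6 236.3] yaw 55.2 tilt [-0.  0. -1.] -> [  81.9 -245.4   -0.6] spin 44.2 F [0.96 0.66 0.13] w 87.1
```

Call:
{"name": "arm_command", "arguments": {
  "motion": [
    [87,12,-36,0,7],
    [87,24,-72,0,14],
    [87,36,-108,0,21],
    [87,48,-144,0,28],
    [87,60,-180,0,35]
  ]
}}

```text
time: 0.98
position: [0.4148, 0.3116, 0.2365]
tool_rot: [3.082, 0.609, 0.0]
ft_force: [0.7, 0.7, -0.2]
grip_width: 0.999
grip_force: 0.0
```

Call:
{"name": "arm_command", "arguments": {
  "motion": [
    [87,29,-25,0,7],
    [87,29,-25,0,9],
    [87,29,-25,0,9]
  ]
}}

```text
time: 1.23
position: [0.4324, 0.3464, 0.2354]
tool_rot: [3.118, 0.378, -0.003]
ft_force: [0.2, -0.6, -0.1]
grip_width: 1.003
grip_force: 0.0
```

Run:
```python
from h import *; from m import rect
rel(371,372,237,11)
im,d,p=snap('wrist'); save(im,'w1.png'); P=cloud(p,d); Z=P[...,2]
h,s,v=cv2.split(cv2.cvtColor(im,cv2.COLOR_RGB2HSV))
m=(Z>.036)&(Z<.048); m[215:]=0
k,lab,st,_=cv2.connectedComponentsWithStats(m.astype(np.uint8))
for i in range(1,k):
    if st[i,4]>60: print(st[i],rect(P[lab==i]),np.median(Z[lab==i]))
m=(Z>.01)&(Z<.048); m[215:]=0
k,lab,st,_=cv2.connectedComponentsWithStats(m.astype(np.uint8))
for i in range(1,k):
    if st[i,4]>200: print(st[i],rect(P[lab==i]),np.median(Z[lab==i]))
```

```text
t 1.23 pos [432.4 346.4 235.4] yaw 13.83 tilt [-0.002 -0.001 -1.   ] -> [-53.5 -39.6  -1.5] spin 2.83 F [ 0.21 -0.57 -0.09] w 87.3
[ 213  110   26   88 2089] (array([438.9, 387.5]), array([102.5,  28.3]), 13.54) 0.042433284568438145
[  0 126  34  85 393] (array([362.1, 626.6]), array([105.7,  34.7]), 9.16) 0.044206767684607184
[496 193  16  18 192] (array([465.2,  32.9]), array([23.8, 15.5]), 6.5) 0.03851175175823718
[ 147    0   71   57 3603] (array([569.7, 472.2]), array([61.4, 79.6]), 7.16) 0.013016798853878742
[ 437   58   75  154 5414] (array([532.8,  69.2]), array([180.8, 102.9]), 5.61) 0.023657350163068525
[ 213  108   28   90 2176] (array([439.9, 387.7]), array([104.8,  29.2]), 14.34) 0.042389889878141324
[   0  123  137   92 7303] (array([368.9, 575.3]), array([112.1, 156.9]), 8.9) 0.030974112901343442
```

View pics/w1.png

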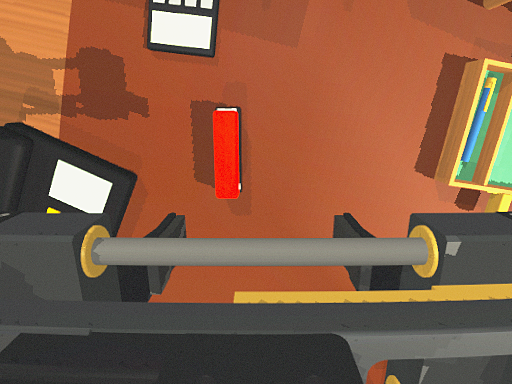

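The wrist view shows the stapler at px (227,155), standing clear. Its measured centre is (439,388) mm, its yaw 14° and its top 42 mm, as it should be.

Call:
{"name": "arm_command", "arguments": {
  "motion": [
    [60,16,-39,10,0],
    [60,16,-39,48,0],
    [60,16,-39,88,0],
    [60,16,-39,128,0],
    [60,16,-39,160,0]
  ]
}}

```text
time: 1.7
position: [0.4395, 0.384, 0.0741]
tool_rot: [3.117, 0.373, -0.002]
ft_force: [-0.9, 0.4, -0.2]
grip_width: 0.731
grip_force: 0.0
```

Call:
{"name": "arm_command", "arguments": {
  "motion": [
    [60,0,0,20,0],
    [60,0,0,40,0],
    [60,0,0,45,0],
    [60,0,0,45,0]
  ]
}}

```text
time: 2.03
position: [0.4393, 0.3843, 0.0303]
tool_rot: [3.117, 0.372, -0.004]
ft_force: [-0.0, -0.8, -0.0]
grip_width: 0.691
grip_force: 0.0
```

```bash
python3 -c "
from h import *
rel(439,388,29,14)"
```

```text
t 2.03 pos [439.3 384.3  30.3] yaw 13.62 tilt [-0.002 -0.003 -1.   ] -> [ 0.6 -3.7  1.3] spin -0.38 F [-0.01 -0.83 -0.03] w 60.1
```

Call:
{"name": "arm_command", "arguments": {
  "motion": [
    [60,0,-3.7,1.3,0],
    [20,0,-3.7,1.3,0],
    [20,0,-3.7,1.3,0],
    [20,0,-3.7,1.3,0],
    [20,0,-3.7,1.3,0]
  ],
  "newtons": 15
}}

```text
time: 2.45
position: [0.4393, 0.3904, 0.0312]
tool_rot: [-3.119, -0.374, -0.002]
ft_force: [-0.5, 0.3, 0.8]
grip_width: 0.474
grip_force: 0.0
```

Call:
{"name": "arm_command", "arguments": {
  "motion": [
    [20,0,0,0,0],
    [20,0,0,0,0],
    [20,0,0,-10,0],
    [20,0,0,-35,0],
    [20,0,0,-70,0]
  ]
}}

```text
time: 2.87
position: [0.4366, 0.3881, 0.0981]
tool_rot: [3.115, 0.374, -0.01]
ft_force: [0.2, 0.5, -1.7]
grip_width: 0.32
grip_force: 15.0
```

Call:
{"name": "arm_command", "arguments": {
  "motion": [
    [20,2,35,-20,0],
    [20,4,70,-40,0],
    [20,6,106,-60,0],
    [20,8,142,-75,0],
    [20,10,180,-90,0]
  ]
}}

```text
time: 3.28
position: [0.491, 0.2165, 0.192]
tool_rot: [-3.118, -0.376, -0.002]
ft_force: [1.0, -0.7, -1.8]
grip_width: 0.318
grip_force: 15.0
```

Call:
{"name": "arm_command", "arguments": {
  "motion": [
    [20,2,38,-12,0],
    [20,4,76,-24,3],
    [20,4,114,-36,7],
    [20,5,152,-47,10],
    [20,5,190,-47,13.7]
  ]
}}

```text
time: 3.7
position: [0.5421, 0.0326, 0.2405]
tool_rot: [-3.141, 0.005, -0.008]
ft_force: [1.4, 0.3, -2.7]
grip_width: 0.32
grip_force: 15.0
```

Call:
{"name": "arm_command", "arguments": {
  "motion": [
    [20,0,0,0,0],
    [20,0,0,0,0],
    [20,0,0,0,0]
  ]
}}

```text
time: 3.95
position: [0.5404, 0.0347, 0.2372]
tool_rot: [-3.141, 0.0, 0.001]
ft_force: [-0.1, 1.3, -1.5]
grip_width: 0.318
grip_force: 15.0
```

```bash
cat > look.py <<'E'
import sys
from h import *; from m import rect
rel(540,30,235,0)
im,d,p=snap('wrist'); save(im,sys.argv[1]+'.png'); P=cloud(p,d); Z=P[...,2]
np.savez('/tmp/'+sys.argv[1],im=im,d=d,**{k:np.array(v) for k,v in p.items()})
print('deskz',np.median(Z[(Z<.006)&(Z>-.006)]))
for lo,hi in [(.026,.045),(.047,.058),(.066,.08)]:
    m=(Z>lo)&(Z<hi); m[215:]=0
    k,lab,st,_=cv2.connectedComponentsWithStats(m.astype(np.uint8))
    for i in range(1,k):
        if st[i,4]>25: print(lo,st[i],rect(P[lab==i]),np.median(Z[lab==i]).round(4))
E
python3 look.py w2
```

```text
t 3.95 pos [540.4  34.7 237.2] yaw -0.01 tilt [-0.001  0.001 -1.   ] -> [-0.4  4.7  2.2] spin -0.01 F [-0.12  1.33 -1.47] w 27.7
deskz 0.001337492397276041
0.026 [ 68  20  21  17 178] (array([695.5, 233.3]), array([11.7, 23.6]), 39.48) 0.0348
0.026 [172  28  15  15  88] (array([687.5, 120. ]), array([ 6.7, 19. ]), 46.97) 0.0358
0.026 [330  42  13  17  90] (array([672.9, -48.6]), array([19.3,  7. ]), 31.18) 0.0343
0.026 [349  45  75  18 794] (array([ 670.8, -109.4]), array([85. , 11.4]), 85.64) 0.0315
0.026 [425  54  22  16 162] (array([ 659.9, -161.2]), array([22.8, 11.7]), 43.57) 0.0355
0.026 [ 178   88  146  127 2358] (array([551.7,  40.8]), array([151.5, 160.1]), 5.55) 0.0344
0.047 [ 59  19  19  14 210] (array([697.8, 236.4]), array([17.8, 12.2]), 83.61) 0.0521
0.047 [164  26  18  14 187] (array([687.5, 124.9]), array([16.6, 11.6]), 86.31) 0.0524
0.047 [334  42  17  13 161] (array([671.5, -52.6]), array([16.1, 11.2]), 82.75) 0.0525
0.047 [434  54  19  14 207] (array([ 661.3, -162. ]), array([22.8, 11.8]), 86.08) 0.0526
0.066 [   37     0   448    57 14870] (array([690.3,  33.4]), array([ 52.4, 442.4]), 0.03) 0.0725
```

View pics/w2.png

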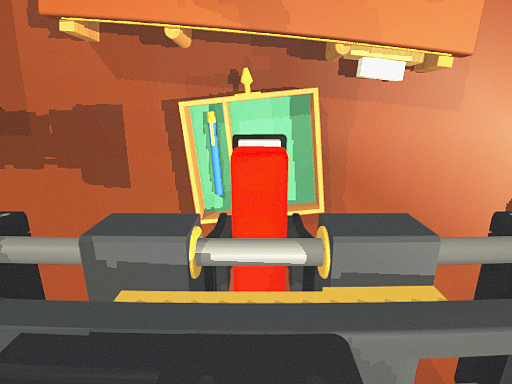

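The view shows the tray at px (250,155), the bay posts at (173,33) and (342,48), 178 mm apart against 179 nominal, and the stapler held straight. Tray: centre (551.7,40.8), yaw 5.55°. Bay axis: yaw −5.2° through (679.5,36.6).

Call:
{"name": "arm_command", "arguments": {
  "motion": [
    [20,14,18,20,-3],
    [20,14,18,60,-5.5],
    [20,14,18,100,-5.5],
    [20,14,18,140,-5.5],
    [20,14,18,175,-5.5]
  ]
}}

```text
time: 4.42
position: [0.5536, 0.0183, 0.0599]
tool_rot: [-3.137, -0.155, 0.002]
ft_force: [-0.6, -0.0, -2.0]
grip_width: 0.322
grip_force: 15.0
```

Call:
{"name": "arm_command", "arguments": {
  "motion": [
    [20,0,0,5,0],
    [20,0,0,10,0],
    [20,0,0,13,0],
    [20,0,0,16,0],
    [20,0,0,19,0]
  ]
}}

```text
time: 4.83
position: [0.5569, 0.0165, 0.0456]
tool_rot: [-3.138, -0.151, -0.007]
ft_force: [0.2, -1.0, -2.4]
grip_width: 0.324
grip_force: 15.0
```

Call:
{"name": "arm_command", "arguments": {
  "motion": [
    [20,0,0,1,0],
    [20,0,0,2,0],
    [20,0,0,2,0]
  ]
}}

```text
time: 5.08
position: [0.5552, 0.016, 0.0419]
tool_rot: [-3.138, -0.15, -0.002]
ft_force: [-0.1, -0.5, -1.4]
grip_width: 0.319
grip_force: 15.0
```

```bash
python3 -c "
from h import *
rel(554,16.4,34,5.5)"
```

```text
t 5.08 pos [555.2  16.   41.9] yaw 5.47 tilt [ 0.001  0.    -1.   ] -> [-1.2 -0.5  7.9] spin -0.03 F [-0.13 -0.47 -1.44] w 27.7
```

Now lower slowly until contact.

Call:
{"name": "arm_command", "arguments": {
  "motion": [
    [20,0,0,2,0],
    [20,0,0,4,0],
    [20,0,0,5,0],
    [20,0,0,6,0],
    [20,0,0,6,0]
  ]
}}

```text
time: 5.5
position: [0.5548, 0.016, 0.0356]
tool_rot: [3.138, 0.15, -0.001]
ft_force: [-1.9, -0.2, 3.0]
grip_width: 0.315
grip_force: 15.0
```

Call:
{"name": "arm_command", "arguments": {
  "motion": [
    [20,0,0,0.7,0],
    [20,0,0,1.4,0],
    [20,0,0,1.4,0],
    [20,0,0,1.4,0]
  ]
}}

```text
time: 5.83
position: [0.5547, 0.016, 0.0355]
tool_rot: [-3.138, -0.15, 0.001]
ft_force: [-5.8, -0.6, 11.0]
grip_width: 0.316
grip_force: 15.0
```

Contact. I ease off, open and rise.

Call:
{"name": "arm_command", "arguments": {
  "motion": [
    [20,0,0,-1.4,0],
    [35,0,0,-1.6,0],
    [48,0,0,-1.6,0],
    [48,0,0,-1.6,0],
    [48,0,0,-1.6,0]
  ]
}}

```text
time: 6.25
position: [0.555, 0.016, 0.0353]
tool_rot: [3.138, 0.15, 0.0]
ft_force: [-0.1, -1.1, 0.3]
grip_width: 0.511
grip_force: 0.0
```

Call:
{"name": "arm_command", "arguments": {
  "motion": [
    [48,0,0,-10,0],
    [48,0,0,-35,0],
    [48,0,0,-75,0],
    [48,-30,0,-110,0],
    [48,-60,0,-140,0]
  ]
}}

```text
time: 6.67
position: [0.4995, 0.0109, 0.1744]
tool_rot: [-3.138, -0.15, -0.004]
ft_force: [0.2, 0.2, 0.5]
grip_width: 0.547
grip_force: 0.0
```

Call:
{"name": "arm_command", "arguments": {
  "motion": [
    [48,-20,0,-40,4],
    [48,-20,0,-60,10.5],
    [48,-20,0,-60,10.5],
    [48,-20,0,-60,10.5]
  ]
}}

```text
time: 7.0
position: [0.4798, 0.0088, 0.2342]
tool_rot: [-3.138, 0.137, -0.008]
ft_force: [0.5, 0.1, -0.2]
grip_width: 0.552
grip_force: 0.0
```

```bash
python3 look.py w3
```

```text
t 7.0 pos [479.8   8.8 234.2] yaw -4.99 tilt [ 0.005  0.    -1.   ] -> [ 58.1 -26.3  -0.5] spin -4.99 F [ 0.46  0.13 -0.23] w 48.0
deskz 0.0013273995086964252
0.026 [ 142   28  164  179 4057] (array([532.2,  38.7]), array([192.2, 161. ]), 6.1) 0.0342
0.047 [ 227   56   40   96 1601] (array([554.1,  15.1]), array([101.4,  26. ]), 5.45) 0.0478
```

View pics/w3.png

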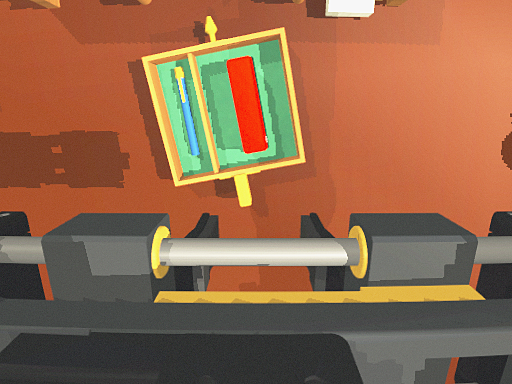

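The stapler stands upright in the big compartment at px (247,105), top at 47.8 mm, and the pen has not moved. The pull is at (243,190), which I make (451.4,31.0) mm, and I go there next.

Call:
{"name": "arm_command", "arguments": {
  "motion": [
    [40,-10,-7,20,-5],
    [40,-20,-14,60,-10.5],
    [40,-30,-20,100,-10.5],
    [40,-30,-20,140,-10.5],
    [40,-30,-20,174,-10.5]
  ]
}}

```text
time: 7.47
position: [0.4479, 0.0316, 0.054]
tool_rot: [3.138, 0.154, -0.007]
ft_force: [-0.5, -0.5, -0.8]
grip_width: 0.464
grip_force: 0.0
```

Call:
{"name": "arm_command", "arguments": {
  "motion": [
    [40,0,0,0,0],
    [40,0,0,0,0]
  ]
}}

```text
time: 7.63
position: [0.4483, 0.0311, 0.0556]
tool_rot: [3.138, 0.151, -0.011]
ft_force: [0.4, 1.0, 1.4]
grip_width: 0.462
grip_force: 0.0
```

```bash
python3 -c "
from h import *
rel(451.4,31,25,5.55)"
```

```text
t 7.63 pos [448.3  31.1  55.6] yaw 5.51 tilt [-0.007 -0.001 -1.   ] -> [ 3.2  0.4 30.6] spin -0.04 F [0.42 0.99 1.38] w 40.2
```

Call:
{"name": "arm_command", "arguments": {
  "motion": [
    [40,3,0,15,0],
    [40,3,0,30,0],
    [40,3,0,30,0],
    [40,3,0,30,0]
  ]
}}

```text
time: 7.97
position: [0.4547, 0.0316, 0.0292]
tool_rot: [-3.138, -0.15, -0.002]
ft_force: [-0.1, -0.5, -0.0]
grip_width: 0.459
grip_force: 0.0
```

Call:
{"name": "arm_command", "arguments": {
  "motion": [
    [25,0,0,0,0],
    [8,0,0,0,0],
    [8,0,0,0,0],
    [8,0,0,0,0],
    [8,0,0,0,0]
  ],
  "newtons": 30
}}

```text
time: 8.38
position: [0.454, 0.0316, 0.0283]
tool_rot: [3.138, 0.15, 0.001]
ft_force: [0.2, 0.1, -0.1]
grip_width: 0.17
grip_force: 1.6
```

```bash
python3 -c "
from h import *
rel(444.5,58,25,-5.2)"
```

```text
t 8.38 pos [454.   31.6  28.3] yaw 5.48 tilt [ 0.001  0.    -1.   ] -> [ -7.  -27.2   3.3] spin 10.68 F [ 0.24  0.12 -0.05] w 14.8
```

Call:
{"name": "arm_command", "arguments": {
  "motion": [
    [8,0,0,0,0],
    [8,0,0,0,0],
    [8,-0.7,-4.5,0,1.8],
    [8,-1.4,-9,0,3.6],
    [8,-2.2,-13.3,0,5.4]
  ]
}}

```text
time: 8.8
position: [0.4513, 0.0438, 0.0283]
tool_rot: [3.141, -0.002, 0.003]
ft_force: [1.4, -2.4, 2.2]
grip_width: 0.156
grip_force: 30.0
```

```bash
python3 -c "
from h import *
rel(447.1,57.7,28,-5.2)"
```

```text
t 8.8 pos [451.3  43.8  28.3] yaw -0.07 tilt [ 0.002 -0.001 -1.   ] -> [ -4.2 -13.9   0.2] spin 5.13 F [ 1.4  -2.42  2.17] w 13.6
```

Call:
{"name": "arm_command", "arguments": {
  "motion": [
    [8,-1.4,-4.6,0,1.7],
    [8,-2.8,-9.3,0,3.4],
    [8,-4.2,-13.9,0,5.2],
    [8,-4.2,-13.9,0,5.2],
    [8,-4.2,-13.9,0,5.2]
  ]
}}

```text
time: 9.22
position: [0.4469, 0.0584, 0.0282]
tool_rot: [-3.138, 0.14, -0.002]
ft_force: [2.2, -1.7, 2.8]
grip_width: 0.158
grip_force: 30.1
```

```bash
python3 look.py w4
```

```text
t 9.22 pos [446.9  58.4  28.2] yaw -5.13 tilt [ 0.002  0.    -1.   ] -> [  95.6   19.9 -206.6] spin -5.13 F [ 2.16 -1.65  2.79] w 13.7
deskz 0.0014808618518171723
0.026 [   80     0   362   215 13961] (array([515.1,  51.3]), array([161.7, 101.3]), 84.88) 0.0339
0.026 [280   0  11 159 607] (array([526.8,  39. ]), array([ 2.5, 67.8]), 85.05) 0.0418
0.047 [ 288    0   68  160 7398] (array([523.7,  25.6]), array([25.8, 64.1]), 84.55) 0.0478
```

View pics/w4.png

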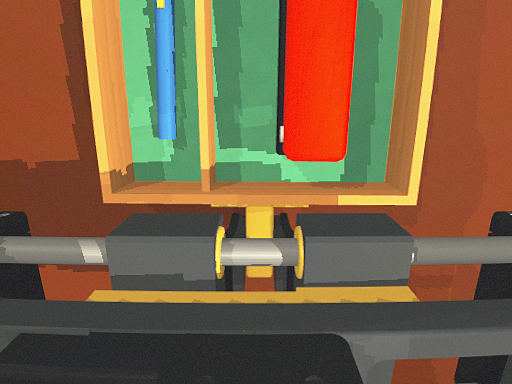

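The picture shows the tray square to the gripper, with the pull gripped at px (258,240). The tray reads yaw −5.1° and lies 0.2 mm off the bay axis. I slide it to the mouth.

Call:
{"name": "arm_command", "arguments": {
  "motion": [
    [8,6,0,0,0],
    [8,14,0,0,0],
    [8,22,0,0,0],
    [8,30,0,0,0],
    [8,36,0,0,0]
  ]
}}

```text
time: 9.68
position: [0.4754, 0.0563, 0.0275]
tool_rot: [3.138, -0.138, -0.024]
ft_force: [-19.5, 2.2, 24.5]
grip_width: 0.157
grip_force: 30.0
```

Call:
{"name": "arm_command", "arguments": {
  "motion": [
    [8,2,0,0,0],
    [8,4,0,0,0],
    [8,6,0,0,0],
    [8,6,0,0,0]
  ]
}}

```text
time: 10.02
position: [0.4802, 0.0559, 0.0275]
tool_rot: [3.138, -0.138, -0.027]
ft_force: [-17.8, 1.2, 23.7]
grip_width: 0.157
grip_force: 30.0
```

Run:
```python
from h import *
from m import rect
s=get_state(); t=np.array(s['position'])[:2]*1000
k=36.6+(679.5-t[0])*.0906
rel(t[0],k,28,-5.2)
for n in ['wrist','scene']:
    im,d,p=snap(n); save(im,n+'5.png'); P=cloud(p,d); Z=P[...,2]
    m=(Z>.026)&(Z<.040)&(P[...,0]<.68)&(P[...,0]>.46)&(abs(P[...,1]-.045)<.1)
    k,lab,st,_=cv2.connectedComponentsWithStats(m.astype(np.uint8))
    for i in range(1,k):
        if st[i,4]>60: print(n,st[i],rect(P[lab==i]))
    if n=='scene': cv2.imwrite('pics/s5.png',cv2.resize(im[130:260,200:360,::-1],None,fx=4.5,fy=4.5,interpolation=cv2.INTER_CUBIC))
    else:
        for lo,hi in [(.047,.058)]:
            m=(Z>lo)&(Z<hi); m[215:]=0
            k,lab,st,_=cv2.connectedComponentsWithStats(m.astype(np.uint8))
            for i in range(1,k):
                if st[i,4]>25: print(lo,st[i],rect(P[lab==i]))
```

```text
t 10.02 pos [480.2  55.9  27.5] yaw -5.02 tilt [-0.017  0.    -1.   ] -> [ 0.1  1.3 -0.5] spin 0.18 F [-17.82   1.24  23.71] w 13.7
wrist [   75     0   370   238 15400] (array([541.8,  50. ]), array([161.8, 112.4]), 84.9)
wrist [283   0   5 106 148] (array([571.4,  36.2]), array([ 0.3, 43.4]), 84.35)
wrist [280 108   5  46 107] (array([538.2,  39.5]), array([ 1.2, 20.6]), 84.42)
wrist [247 266  26  14 357] (array([466.7,  56.5]), array([13.3,  9.2]), 84.88)
0.047 [ 287    0   70  164 7707] (array([556.3,  24. ]), array([26.3, 64.6]), 84.92)
scene [236 152  53  46 269] (array([571.8,  46.2]), array([162.3, 169.1]), 84.51)
```

View pics/s5.png

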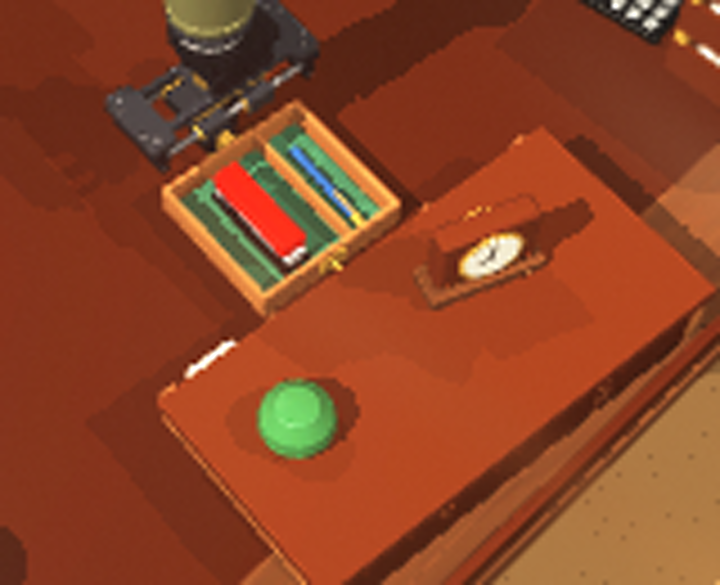

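The crop shows the tray at px (280,205), lined up with the bay and still about 20 mm short of the mouth. The 24 N of downward load comes from the arm bending as it pushes, which presses the tray onto the desk. I unload it by easing x back, raising z and gripping more lightly.

Call:
{"name": "arm_command", "arguments": {
  "motion": [
    [8,-3,0,-0.5,0],
    [8,-4,0,-1,0],
    [8,-5,0,-1.5,0],
    [8,-5,0,-2,0],
    [8,-5,0,-2,0]
  ],
  "newtons": 12
}}

```text
time: 10.53
position: [0.4824, 0.0552, 0.0293]
tool_rot: [3.138, -0.14, -0.002]
ft_force: [-1.5, 0.3, -3.2]
grip_width: 0.157
grip_force: 12.0
```

```bash
cat > st.py <<'E'
from h import *
s=get_state(); t=np.array(s['position'])[:2]*1000
print('lat err of TCP',round((t[0]-679.5)*.0906+(t[1]-36.6)*.9959,2),'travel',round((t[0]-446.9)*.9959-(t[1]-58.4)*.0906,1))
rel(t[0],t[1],28,-5.2)
E
python3 st.py
```

```text
lat err of TCP 0.67 travel 35.6
t 10.53 pos [482.4  55.2  29.3] yaw -5.11 tilt [-0.001 -0.    -1.   ] -> [ 0.  -0.   1.3] spin 0.09 F [-1.53  0.28 -3.15] w 13.7
```

Call:
{"name": "arm_command", "arguments": {
  "motion": [
    [8,3,0,0,0],
    [8,6,0,0,0],
    [8,9,0,0,0],
    [8,12,0,0,0],
    [8,15,0,0,0]
  ]
}}

```text
time: 10.95
position: [0.4983, 0.0537, 0.0297]
tool_rot: [3.138, -0.141, 0.0]
ft_force: [-0.7, -0.5, -3.0]
grip_width: 0.16
grip_force: 12.0
```

```bash
python3 st.py
```

```text
lat err of TCP 0.59 travel 51.6
t 10.95 pos [498.3  53.7  29.7] yaw -5.15 tilt [ 0. -0. -1.] -> [-0.  -0.   1.7] spin 0.05 F [-0.69 -0.5  -2.97] w 13.9
```

Call:
{"name": "arm_command", "arguments": {
  "motion": [
    [8,2,0,0,0],
    [8,4,0,0,0],
    [8,6,0,0,0],
    [8,8,0,0,0],
    [8,10,0,0,0]
  ]
}}

```text
time: 11.37
position: [0.5079, 0.053, 0.0298]
tool_rot: [3.138, -0.141, -0.0]
ft_force: [-1.0, -0.3, -2.5]
grip_width: 0.156
grip_force: 12.0
```

Call:
{"name": "arm_command", "arguments": {
  "motion": [
    [8,2,0,0,0],
    [8,4,0,0,0],
    [8,6,0,0,0],
    [8,8,0,0,0],
    [8,10,0,0,0]
  ]
}}

```text
time: 11.78
position: [0.5179, 0.0521, 0.0298]
tool_rot: [-3.138, 0.141, -0.0]
ft_force: [-1.9, 0.1, -2.2]
grip_width: 0.162
grip_force: 12.0
```

```bash
python3 st.py
```

```text
lat err of TCP 0.79 travel 71.3
t 11.78 pos [517.9  52.1  29.8] yaw -5.13 tilt [ 0.  0. -1.] -> [-0.   0.   1.8] spin 0.07 F [-1.95  0.06 -2.17] w 14.1
```

Call:
{"name": "arm_command", "arguments": {
  "motion": [
    [8,3,0,0,0],
    [8,6,0,0,0],
    [8,9,0,0,0],
    [8,12,0,0,0],
    [8,15,0,0,0]
  ]
}}

```text
time: 12.2
position: [0.533, 0.0507, 0.0298]
tool_rot: [-3.138, 0.141, -0.0]
ft_force: [-1.8, 0.5, -3.1]
grip_width: 0.156
grip_force: 12.0
```

Call:
{"name": "arm_command", "arguments": {
  "motion": [
    [8,3,0,0,0],
    [8,6,0,0,0],
    [8,9,0,0,0],
    [8,12,0,0,0],
    [8,15,0,0,0]
  ]
}}

```text
time: 12.62
position: [0.5479, 0.0494, 0.0298]
tool_rot: [-3.138, 0.141, -0.0]
ft_force: [-2.1, -0.4, -3.1]
grip_width: 0.161
grip_force: 12.0
```

```bash
python3 st.py
```

```text
lat err of TCP 0.82 travel 101.4
t 12.62 pos [547.9  49.4  29.8] yaw -5.13 tilt [ 0.  0. -1.] -> [-0.   0.   1.8] spin 0.07 F [-2.06 -0.44 -3.06] w 14.0
```

Call:
{"name": "arm_command", "arguments": {
  "motion": [
    [8,3,0,0,0],
    [8,6,0,0,0],
    [8,9,0,0,0],
    [8,12,0,0,0],
    [8,15,0,0,0]
  ]
}}

```text
time: 13.03
position: [0.5628, 0.048, 0.0298]
tool_rot: [3.138, -0.141, 0.0]
ft_force: [-0.6, 1.5, -2.8]
grip_width: 0.159
grip_force: 12.0
```

Call:
{"name": "arm_command", "arguments": {
  "motion": [
    [8,2,0,0,0],
    [8,4,0,0,0],
    [8,6,0,0,0],
    [8,8,0,0,0],
    [8,10,0,0,0]
  ]
}}

```text
time: 13.45
position: [0.5727, 0.0472, 0.0298]
tool_rot: [-3.138, 0.141, 0.0]
ft_force: [-1.1, 1.0, -2.4]
grip_width: 0.162
grip_force: 12.0
```

Call:
{"name": "arm_command", "arguments": {
  "motion": [
    [8,1.5,0,0,0],
    [8,3,0,0,0],
    [8,4.5,0,0,0],
    [8,6,0,0,0]
  ]
}}

```text
time: 13.78
position: [0.5786, 0.0466, 0.0298]
tool_rot: [3.138, -0.141, -0.0]
ft_force: [-1.8, 0.2, -2.5]
grip_width: 0.16
grip_force: 12.0
```

Call:
{"name": "arm_command", "arguments": {
  "motion": [
    [8,1.5,0,0,0],
    [8,3,0,0,0],
    [8,4.5,0,0,0],
    [8,6,0,0,0]
  ]
}}

```text
time: 14.12
position: [0.5846, 0.0461, 0.0298]
tool_rot: [3.138, -0.141, 0.0]
ft_force: [-1.9, -0.4, -2.8]
grip_width: 0.158
grip_force: 12.0
```

```bash
python3 st.py
```

```text
lat err of TCP 0.86 travel 138.3
t 14.12 pos [584.6  46.1  29.8] yaw -5.13 tilt [ 0. -0. -1.] -> [-0.  -0.   1.8] spin 0.07 F [-1.93 -0.37 -2.85] w 13.7
```

Call:
{"name": "arm_command", "arguments": {
  "motion": [
    [8,1.5,0,0,0],
    [8,3,0,0,0],
    [8,4.5,0,0,0]
  ]
}}

```text
time: 14.37
position: [0.5891, 0.0457, 0.0298]
tool_rot: [3.138, -0.141, 0.0]
ft_force: [-0.8, -0.2, -2.8]
grip_width: 0.157
grip_force: 12.0
```

Call:
{"name": "arm_command", "arguments": {
  "motion": [
    [8,1.5,0,0,0],
    [8,3,0,0,0],
    [8,4.5,0,0,0]
  ]
}}

```text
time: 14.62
position: [0.5936, 0.0453, 0.0298]
tool_rot: [3.138, -0.141, -0.0]
ft_force: [-2.7, -0.0, -2.5]
grip_width: 0.161
grip_force: 12.0
```

Call:
{"name": "arm_command", "arguments": {
  "motion": [
    [8,1.5,0,0,0],
    [8,3,0,0,0],
    [8,4.5,0,0,0]
  ]
}}

```text
time: 14.87
position: [0.598, 0.0449, 0.0298]
tool_rot: [-3.138, 0.141, 0.0]
ft_force: [-1.6, -0.0, -2.6]
grip_width: 0.159
grip_force: 12.0
```

Call:
{"name": "arm_command", "arguments": {
  "motion": [
    [8,1.5,0,0,0],
    [8,3,0,0,0],
    [8,4.5,0,0,0]
  ]
}}

```text
time: 15.12
position: [0.6018, 0.0442, 0.0295]
tool_rot: [3.138, -0.141, -0.003]
ft_force: [-4.1, -0.2, -1.6]
grip_width: 0.159
grip_force: 12.0
```

```bash
python3 st.py
```

```text
lat err of TCP 0.57 travel 155.5
t 15.12 pos [601.8  44.2  29.5] yaw -5.15 tilt [-0.002 -0.    -1.   ] -> [ 0.  -0.   1.5] spin 0.05 F [-4.13 -0.17 -1.57] w 13.8
```

The force is rising, so the catch has been met.

Call:
{"name": "arm_command", "arguments": {
  "motion": [
    [8,1,0,0,0],
    [8,2,0,0,0],
    [8,3,0,0,0]
  ]
}}

```text
time: 15.37
position: [0.6049, 0.0442, 0.0296]
tool_rot: [3.138, -0.141, -0.002]
ft_force: [-4.9, -1.2, -1.4]
grip_width: 0.162
grip_force: 12.0
```

Call:
{"name": "arm_command", "arguments": {
  "motion": [
    [8,1,0,0,0],
    [8,2,0,0,0],
    [8,3,0,0,0]
  ]
}}

```text
time: 15.62
position: [0.6084, 0.0439, 0.0297]
tool_rot: [3.138, -0.141, -0.0]
ft_force: [-5.2, -0.5, -2.2]
grip_width: 0.158
grip_force: 12.0
```

Call:
{"name": "arm_command", "arguments": {
  "motion": [
    [8,1,0,0,0],
    [8,2,0,0,0],
    [8,3,0,0,0]
  ]
}}

```text
time: 15.87
position: [0.6126, 0.0436, 0.0302]
tool_rot: [-3.138, 0.141, -0.004]
ft_force: [-2.0, -0.0, -2.0]
grip_width: 0.16
grip_force: 12.0
```

```bash
python3 st.py
```

```text
lat err of TCP 0.92 travel 166.4
t 15.87 pos [612.6  43.6  30.2] yaw -5.13 tilt [ 0.002  0.    -1.   ] -> [-0.   0.   2.2] spin 0.07 F [-1.96 -0.03 -1.95] w 13.9
```

Call:
{"name": "arm_command", "arguments": {
  "motion": [
    [8,1,0,0,0],
    [8,2,0,0,0],
    [8,2,0,0,0]
  ]
}}

```text
time: 16.12
position: [0.614, 0.0435, 0.03]
tool_rot: [-3.138, 0.141, -0.002]
ft_force: [-1.9, -0.7, -2.2]
grip_width: 0.16
grip_force: 12.0
```

Call:
{"name": "arm_command", "arguments": {
  "motion": [
    [8,1,0,0,0],
    [8,2,0,0,0],
    [8,2,0,0,0]
  ]
}}

```text
time: 16.37
position: [0.6168, 0.0432, 0.0303]
tool_rot: [-3.138, 0.141, -0.004]
ft_force: [1.4, -0.7, -2.5]
grip_width: 0.159
grip_force: 12.0
```

Call:
{"name": "arm_command", "arguments": {
  "motion": [
    [8,1,0,0,0],
    [8,2,0,0,0],
    [8,2,0,0,0]
  ]
}}

```text
time: 16.62
position: [0.618, 0.0431, 0.03]
tool_rot: [-3.138, 0.141, -0.002]
ft_force: [0.4, 0.7, -2.0]
grip_width: 0.159
grip_force: 12.0
```

```bash
python3 st.py
```

```text
lat err of TCP 0.89 travel 171.8
t 16.62 pos [618.   43.1  30. ] yaw -5.13 tilt [ 0.001  0.    -1.   ] -> [-0.  0.  2.] spin 0.07 F [ 0.37  0.73 -1.98] w 13.8
```

Call:
{"name": "arm_command", "arguments": {
  "motion": [
    [8,1,0,0,0],
    [8,1.5,0,0,0],
    [8,1.5,0,0,0]
  ]
}}

```text
time: 16.87
position: [0.618, 0.0431, 0.0296]
tool_rot: [3.138, -0.14, -0.003]
ft_force: [-3.3, -0.2, -1.1]
grip_width: 0.161
grip_force: 12.0
```

Call:
{"name": "arm_command", "arguments": {
  "motion": [
    [8,1,0,0,0],
    [8,1.5,0,0,0],
    [8,1.5,0,0,0]
  ]
}}

```text
time: 17.12
position: [0.6184, 0.0432, 0.0291]
tool_rot: [3.138, -0.14, -0.007]
ft_force: [-5.7, 1.3, -0.5]
grip_width: 0.158
grip_force: 12.0
```

```bash
python3 st.py
```

```text
lat err of TCP 1.01 travel 172.1
t 17.12 pos [618.4  43.2  29.1] yaw -5.11 tilt [-0.004  0.    -1.   ] -> [ 0.  -0.   1.1] spin 0.09 F [-5.68  1.31 -0.53] w 13.7
```

The tray has stopped moving and the force is building, so this is the buffer. One light press more, then I ease off and let go.

Call:
{"name": "arm_command", "arguments": {
  "motion": [
    [8,1,0,0,0],
    [8,1,0,0,0],
    [8,-1,0,0,0],
    [8,-2.5,0,0,0],
    [8,-2.5,0,0,0]
  ]
}}

```text
time: 17.53
position: [0.6183, 0.043, 0.0299]
tool_rot: [-3.138, 0.141, -0.002]
ft_force: [-0.1, 0.6, -3.8]
grip_width: 0.16
grip_force: 12.0
```

Call:
{"name": "arm_command", "arguments": {
  "motion": [
    [20,0,0,0,0],
    [36,0,0,0,0],
    [36,0,0,0,0],
    [36,0,0,0,0]
  ]
}}

```text
time: 17.87
position: [0.6187, 0.0433, 0.0305]
tool_rot: [-3.138, 0.14, -0.003]
ft_force: [-0.7, -1.1, -0.0]
grip_width: 0.362
grip_force: 0.0
```

Call:
{"name": "arm_command", "arguments": {
  "motion": [
    [36,0,0,-8,0],
    [36,0,0,-30,0],
    [36,-10,0,-65,0],
    [36,-40,0,-105,0],
    [36,-75,0,-140,0]
  ]
}}

```text
time: 18.28
position: [0.5549, 0.0487, 0.1607]
tool_rot: [-3.138, 0.142, -0.004]
ft_force: [0.6, -0.2, 0.8]
grip_width: 0.414
grip_force: 0.0
```

Call:
{"name": "arm_command", "arguments": {
  "motion": [
    [36,-10,0,-40,0],
    [36,-10,0,-65,0],
    [36,-10,0,-65,0],
    [36,-10,0,-65,0]
  ]
}}

```text
time: 18.62
position: [0.5455, 0.0499, 0.2262]
tool_rot: [-3.137, 0.141, -0.009]
ft_force: [0.5, -0.4, -1.0]
grip_width: 0.414
grip_force: 0.0
```

```bash
python3 look.py w6
```

```text
t 18.62 pos [545.5  49.9 226.2] yaw -5.13 tilt [ 0.006  0.001 -1.   ] -> [-3.7 20.3 -8.8] spin -5.13 F [ 0.45 -0.4  -1.05] w 36.0
deskz 0.0013256543351829464
0.026 [ 175   38  174   86 2165] (array([645.1,  38.8]), array([184.3,  90.9]), 85.04) 0.0348
0.026 [355  39  78  13 872] (array([ 671.1, -110. ]), array([85.7, 11.5]), 84.7) 0.0316
0.026 [ 68  41  20  16 179] (array([695.9, 232.9]), array([11.6, 21.7]), 42.8) 0.035
0.026 [435  41  17  16 176] (array([ 660.3, -161.3]), array([22.5, 11.9]), 40.07) 0.0348
0.026 [269  52  28  14  96] (array([663.1,  15.8]), array([29.7, 11.3]), 66.73) 0.0368
0.047 [165  39  17  12 171] (array([687.4, 124.8]), array([16.3, 10.6]), 86.93) 0.0524
0.047 [272  38  25  24 410] (array([672.5,  12.3]), array([24.9, 22.5]), 85.21) 0.0478
0.047 [340  39  18  12 174] (array([671.4, -53.1]), array([17.4, 10.1]), 84.01) 0.0525
0.047 [ 58  41  19  13 218] (array([697.5, 236.2]), array([17.2, 12.1]), 87.81) 0.0523
0.047 [445  41  20  13 219] (array([ 661. , -164.7]), array([18.5, 12. ]), 81.15) 0.0523
0.066 [   31     0   460    41 16902] (array([700.8,  33.1]), array([441.5,  36.1]), 84.84) 0.0725
```

View pics/w6.png

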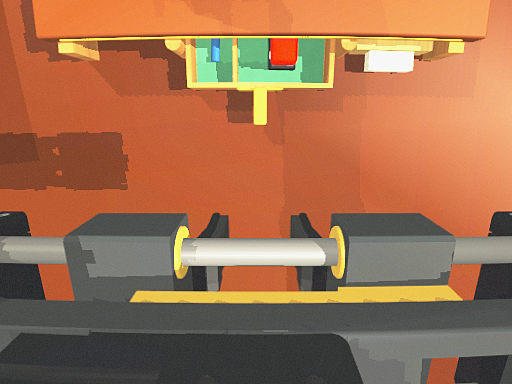

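The tray stands in the middle bay at px (260,62), straight, about 33 mm out, which is within the 13–61 mm range. The stapler is upright at (284,52), the pen is in place, and the box and the rest of the shelf have not moved.

```bash
python3 -c "
from bench import *
print(close_job())"
```

```text
the job is handed in; nothing more can be done
None
```

I handed the job in: the stapler stands upright in the tray's big compartment, and the tray is through the catch and home against the buffer in the middle bay, its front about 33 mm out from the mouth. On the way, before the tray reached the bay, my push pressed it onto the desk with about 24 N; I eased off and it then slid freely.

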